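# Set the printing blocks mirror-wise in the press bed and lock them up

### The arm

A 6-joint arm with a two-finger parallel gripper is mounted at the origin on a cart in front of the work surface, level with it; the furniture and walls round the work are solid. World frame = base frame: x ahead of the robot, y to its left, z up, the work surface at z = 0. Lengths are in m, angles in degrees, forces in N, time in s.
With the tool pointing down it reaches from about 0.35 to 0.875 m from the base axis. Payload 4.2 kg.
Tool frame: the origin (TCP) lies midway between the tips of the shut fingers; the grasp point (between the pads) lies 19 mm behind it; z points along the fingers, y is the line along which they close (so a half turn about z gives the same grasp; the last joint's range is limited). The gripper opens to 87 mm and grips with 3 to 60 N. Pads are 19 mm wide; open, the fingers measure 117 mm over their backs; the gripper's body (75 mm by 190 mm) begins 51 mm behind the grasp point.
Start: joints at [-62.475, 22.042, 0.453, 0, -68.411, -14.817], TCP at [0.138, -0.61, 0.223] pointing down, gripper open.
Joint ranges: [-179.83, 179.83], [-69.29, 118.12], [-61.27, 80.66], [-181.25, 117.63], [-171.15, -9.14], [-177.46, 177.46]. Speed limits (degrees/s): [159.86, 159.86, 180, 180, 180, 180].

### API

Orientations are given as [roll, pitch, yaw] about the fixed x, y, z axes, in that order (R = Rz(yaw) Ry(pitch) Rx(roll)).
In Python, from workcell import env gives the robot as it stands. The module is installed in compiled form; this text tells all that it offers. Calls block until the motion is done:
- env.goto(position, orientation): joint-space move of the TCP to a pose.
- env.move_straight(position, rotation=None, rate=0.15, force_limit=None): straight line of the TCP; rotation=None keeps the orientation; rate is the mean speed in m/s. With force_limit (N) it stops when the force on the tool has changed by that much, and returns True; else False.
- env.set_joints(angles): joint-space move.
- env.gripper_to(opening, grasp_force=None): opening from 0.0 (shut) to 1.0 (fully open); grasp_force is the grip in N (None keeps the last); returns when the fingers have stopped.
- env.dwell(seconds).
- env.inverse_kinematics(position, orientation): joint angles nearest the present ones, or None.
- env.read_state(): the state.
- env.grab_frame(name): name is "scene" or "top" or "wrist"; returns a dict with "image" (480x640x3 uint8, blue, green, red), "fx", "fy", "cx", "cy" (pixels), "position" and "orientation" of the camera in the world. Camera axes: x right, y up, looking along -z (the intrinsics and any distortion apply to the point x, -y, -z); pixel columns grow to the right and rows downward; lengths in m; the calibration is good to about 2 mm. A picture is of the moment at which its call begins. There is no depth.
A pose or a line that the arm cannot do raises env.Unreachable and nothing moves.
- env.close_job(): hands the job in; it is judged then, once.
Trained networks look in a picture, given as the dict that the camera call returned (one of the last four; its "shot" number tells which), for a name from the list of things; names that differ only in an ending like _2 or _b are one class to them, and where a whole thing is asked for, a point or a joint stands for the part that bears it (a point fixed in the world has none). Each returns a list of dicts, best first, with "score" (0 to 1); they miss things now and then, are a little off and sometimes report something else, mostly with a low value. They report only what shows in the picture. A call takes as long as a camera call. They do not tell look-alikes from the thing itself.
- env.search_frame(picture, thing): "xyz" ([x, y, z] in m, in world coordinates, good to about 4 mm: the middle of the surface that is visible of it).
- env.trace(picture, thing): "mask" (480x640 bool, what is visible of it).
The state is a dict: "clock": time; "joint_positions": joint angles; "qvel": joint speeds; "joint_torque": joint torques, N m; "position": TCP position; "tool_rot": TCP orientation; "force": force on the tool from outside, world axes, zero at the start; "wrist_torque": the same for the moment, N m; "opening": opening from 0.0 (shut) to 1.0 (fully open); "finger_force": force on a finger pad.
Only numpy, scipy, OpenCV 4.12 (cv2) and the standard library are available. Lean on these libraries where they do the work, as an engineer would, in place of code of your own. Each camera call takes 0.05 s, during which the arm holds its last target. There are 200 camera calls.

### The job

The four lino blocks lie on their proof slips in the wooden tray, in the order the finished print is to read. A print comes out mirrored, so set the blocks flat into the four bays of the metal printing bed in the reverse order: seen from the robot, the left-hand block of the tray goes into the right-hand bay, and so on, each lengthwise along the row with its picture still upright. Then slide the lock-up bar by its black knob towards the robot until it holds all four blocks against the rail.

Things in the scene. Friction and masses are not known exactly. Their poses are not given: they have to be found in the camera images.
- block_cat: printing block: chipboard with a carved blue cat walking, tail raised. 58 x 100 mm, 22 mm high to its flat top (picture up to 4 mm more), 0.1 kg. Origin: centre of the underside. z up, y along its length, pointing left as the picture stands upright; it starts upright and face up on its own proof slip. Hold it across its 58 mm width, near the top.
- block_moon: printing block: brown board with a carved blue crescent moon and two small stars. 60 x 96 mm, 22 mm high to its flat top (picture up to 4 mm more), 0.1 kg. Origin: centre of the underside. z up, y along its length, pointing left as the picture stands upright; it starts upright and face up on its own proof slip. Hold it across its 60 mm width, near the top.
- block_leaf: printing block: brown board with a carved blue leaf, its veins cut away. 60 x 96 mm, 22 mm high to its flat top (picture up to 4 mm more), 0.1 kg. Origin: centre of the underside. z up, y along its length, pointing left as the picture stands upright; it starts upright and face up on its own proof slip. Hold it across its 60 mm width, near the top.
- block_fox: printing block: chipboard with a carved blue fox-like animal, tail hanging low. 60 x 96 mm, 22 mm high to its flat top (picture up to 4 mm more), 0.1 kg. Origin: centre of the underside. z up, y along its length, pointing right as the picture stands upright; it starts upright and face up on its own proof slip. Hold it across its 60 mm width, near the top.
- proof_cat: cream paper proof slip with the cat printed in black, fixed in the wooden galley tray, 110 (x) x 108 (y) x 1 mm. Origin: centre of its underside, 6 mm above the table; x points away from the robot, y to the left along the row. Its block starts about 27 mm to +x of this origin, underside 1 mm above it; the black picture is on the near half. It stays there.
- proof_moon: cream paper proof slip with the moon printed in black, fixed in the wooden galley tray, 110 (x) x 108 (y) x 1 mm. Origin: centre of its underside, 6 mm above the table; x points away from the robot, y to the left along the row. Its block starts about 27 mm to +x of this origin, underside 1 mm above it; the black picture is on the near half. It stays there.
- proof_leaf: cream paper proof slip with the leaf printed in black, fixed in the wooden galley tray, 110 (x) x 108 (y) x 1 mm. Origin: centre of its underside, 6 mm above the table; x points away from the robot, y to the left along the row. Its block starts about 27 mm to +x of this origin, underside 1 mm above it; the black picture is on the near half. It stays there.
- proof_fox: cream paper proof slip with the fox printed in black, fixed in the wooden galley tray, 110 (x) x 108 (y) x 1 mm. Origin: centre of its underside, 6 mm above the table; x points away from the robot, y to the left along the row. Its block starts about 27 mm to +x of this origin, underside 1 mm above it; the black picture is on the near half. It stays there.
- press_bed: pale metal bed, fixed. Origin on the table under the bays; x away from the robot, y left along the row. Floor 10 mm above the table. Bay centres y = +174, +58, -58, -174 mm; bays 112 mm long, brass spacers between (4 wide, 6 high). Near side: dark rail 8 mm high, face at x = -36 mm. Far side: lock-up bar, face at x = +38 to +42 when open. Set blocks at x = 0 to +2 mm, fingertips above the rail.
- lockbar_knob (a point): middle of the grip of the black knob (18 mm across, 17 mm tall, top 39 mm above the bed's floor) on the steel lock-up bar (8 mm high) at the bed's far side. In the bed's frame it is at x = +53 to +57 mm when open, the bar's face 15 mm nearer. Bar and knob slide only along the bed's x, friction 4 N, and stay where left; pressed home on the blocks, knob at x = +39 mm.
There are look-alikes about, which are no part of the job. Leave any purple look-alike of the block_cat alone.

How it is judged (in metres and radians):
At the end, for the whole second after the job is handed in: Each block lies flat in a bay of its own (10 mm along the row, 8 mm across it, 0.12 rad), the four in the reverse of the left-to-right order of their proof slips, none turned end for end; the lock-up bar is pushed up to the blocks, knob within 4 mm of home; all released and at rest (x of block_cat in the frame of press_bed between -0.014 and 0.002 m and z of block_cat in the frame of press_bed between 0.006 and 0.014 m and angle between each of block_cat, block_moon, block_leaf, block_fox's own z axis and vertical below 0.1 rad and angle between the y axis of each of block_cat, block_moon, block_leaf, block_fox and the y axis of press_bed, either way round below 0.12 rad and (y of block_cat in the frame of press_bed between 0.164 and 0.184 m or y of block_cat in the frame of press_bed between 0.048 and 0.068 m or y of block_cat in the frame of press_bed between -0.068 and -0.048 m or y of block_cat in the frame of press_bed between -0.184 and -0.164 m) and linear speed of each of block_cat, block_moon, block_leaf, block_fox below 0.02 m/s and contact force between each of block_cat, block_moon, block_leaf, block_fox and the fingers below 0.05 N and x of block_moon in the frame of press_bed between -0.014 and 0.002 m and z of block_moon in the frame of press_bed between 0.006 and 0.014 m and (y of block_moon in the frame of press_bed between 0.164 and 0.184 m or y of block_moon in the frame of press_bed between 0.048 and 0.068 m or y of block_moon in the frame of press_bed between -0.068 and -0.048 m or y of block_moon in the frame of press_bed between -0.184 and -0.164 m) and x of block_leaf in the frame of press_bed between -0.014 and 0.002 m and z of block_leaf in the frame of press_bed between 0.006 and 0.014 m and (y of block_leaf in the frame of press_bed between 0.164 and 0.184 m or y of block_leaf in the frame of press_bed between 0.048 and 0.068 m or y of block_leaf in the frame of press_bed between -0.068 and -0.048 m or y of block_leaf in the frame of press_bed between -0.184 and -0.164 m) and x of block_fox in the frame of press_bed between -0.014 and 0.002 m and z of block_fox in the frame of press_bed between 0.006 and 0.014 m and (y of block_fox in the frame of press_bed between 0.164 and 0.184 m or y of block_fox in the frame of press_bed between 0.048 and 0.068 m or y of block_fox in the frame of press_bed between -0.068 and -0.048 m or y of block_fox in the frame of press_bed between -0.184 and -0.164 m) and ((y of proof_moon in the frame of proof_cat above 0.05 m and y of block_moon in the frame of block_cat below -0.05 m) or (y of proof_moon in the frame of proof_cat below -0.05 m and y of block_moon in the frame of block_cat above 0.05 m)) and ((y of proof_leaf in the frame of proof_cat above 0.05 m and y of block_leaf in the frame of block_cat below -0.05 m) or (y of proof_leaf in the frame of proof_cat below -0.05 m and y of block_leaf in the frame of block_cat above 0.05 m)) and ((y of proof_leaf in the frame of proof_moon above 0.05 m and y of block_leaf in the frame of block_moon below -0.05 m) or (y of proof_leaf in the frame of proof_moon below -0.05 m and y of block_leaf in the frame of block_moon above 0.05 m)) and ((y of proof_fox in the frame of proof_cat above 0.05 m and y of block_fox in the frame of block_cat below -0.05 m) or (y of proof_fox in the frame of proof_cat below -0.05 m and y of block_fox in the frame of block_cat above 0.05 m)) and ((y of proof_fox in the frame of proof_moon above 0.05 m and y of block_fox in the frame of block_moon below -0.05 m) or (y of proof_fox in the frame of proof_moon below -0.05 m and y of block_fox in the frame of block_moon above 0.05 m)) and ((y of proof_fox in the frame of proof_leaf above 0.05 m and y of block_fox in the frame of block_leaf below -0.05 m) or (y of proof_fox in the frame of proof_leaf below -0.05 m and y of block_fox in the frame of block_leaf above 0.05 m)) and ((y of proof_cat in the frame of proof_fox above 0.05 m and y of block_cat in the frame of block_fox above 0.05 m) or (y of proof_cat in the frame of proof_fox below -0.05 m and y of block_cat in the frame of block_fox below -0.05 m)) and x of lockbar_knob in the frame of press_bed below 0.043 m); the robot touches nothing.
It also fails if it takes over 102 s, if anything falls off the work surface, if the arm or the gripper's body presses on something with over 40 N, if the wrist force passes 120 N, or if a joint passes its speed limit or range.

## Working session

There is one attempt and no reset: what is moved stays moved. The work goes in short steps, each a Python script; the robot and the scene stay as the last script left them, time stands still between calls to the robot, and variables do not carry over. Pictures are saved under pics/ and viewed, at most 14 in all, crops included, and the job is handed in when it is done.

```bash
mkdir -p pics
python3 - <<'E'
from workcell import env
import cv2,numpy as np
s=env.read_state();print(s['clock'],s['position'],s['tool_rot'])
for n in('top','scene'):
    f=env.grab_frame(n);cv2.imwrite(f'pics/{n}0.png',f['image'])
    print(n,{k:f[k] for k in f if k!='image'})
    for t in['block_cat','block_moon','block_leaf','block_fox','proof_cat','proof_moon','proof_leaf','proof_fox','press_bed','lockbar_knob']:
        print(t,[(np.round(d['xyz'],3).tolist(),round(d['score'],2)) for d in env.search_frame(f,t)])
E
```

```text
0.0 [ 0.13738253 -0.60910487  0.22145183] [ 1.79874546e+02 -4.09989221e-03 -1.67302736e+02]
top {'fx': 477.5115259127217, 'fy': 477.5115259127217, 'cx': 321.23744807211114, 'cy': 228.6888096925723, 'position': array([0.48778979, 0.00440813, 0.89547585]), 'orientation': array([ 11.11271551,   0.23485567, -90.49408958]), 'shot': 1}
block_cat [([0.834, 0.101, 0.023], 0.63), ([0.461, -0.192, 0.029], 0.62)]
block_moon [([0.471, -0.076, 0.029], 0.77)]
block_leaf [([0.472, 0.153, 0.027], 0.65)]
block_fox []
proof_cat [([0.404, -0.198, 0.005], 0.97)]
proof_moon []
proof_leaf [([0.414, 0.14, 0.006], 0.62)]
proof_fox [([0.418, 0.034, 0.008], 0.61)]
press_bed []
lockbar_knob [([0.702, -0.032, 0.021], 0.86), ([0.47, 0.03, 0.025], 0.59)]
scene {'fx': 565.8918285905302, 'fy': 565.8918285905302, 'cx': 311.79499726141734, 'cy': 236.95224965119877, 'position': array([-0.04676953,  0.41170389,  0.85289554]), 'orientation': array([  44.81886761,    0.54178766, -122.78415228]), 'shot': 2}
block_cat [([0.456, -0.188, 0.024], 0.97), ([0.822, 0.108, 0.021], 0.85)]
block_moon [([0.462, -0.071, 0.027], 0.91)]
block_leaf [([0.457, 0.159, 0.027], 0.63)]
block_fox [([0.464, 0.04, 0.031], 0.7)]
proof_cat [([0.411, -0.196, 0.005], 0.79)]
proof_moon [([0.416, -0.083, 0.005], 0.7)]
proof_leaf [([0.416, 0.153, 0.009], 0.57)]
proof_fox [([0.413, 0.041, 0.011], 0.82)]
press_bed [([0.652, -0.007, 0.015], 0.68)]
lockbar_knob [([0.697, -0.017, 0.019], 0.95), ([0.646, -0.01, 0.01], 0.27)]
```

View pics/top0.png

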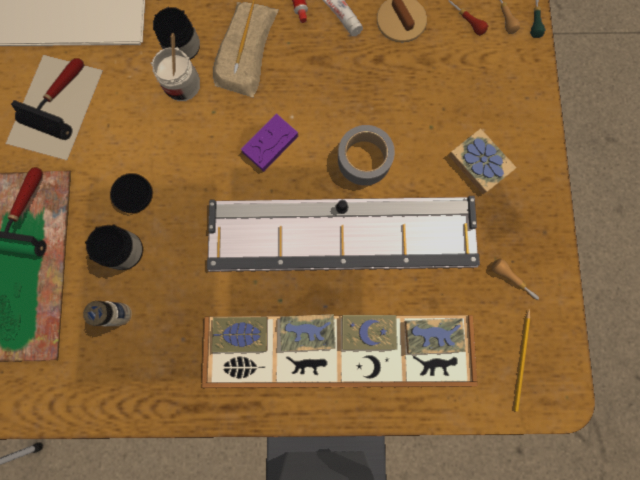

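View pics/scene0.png

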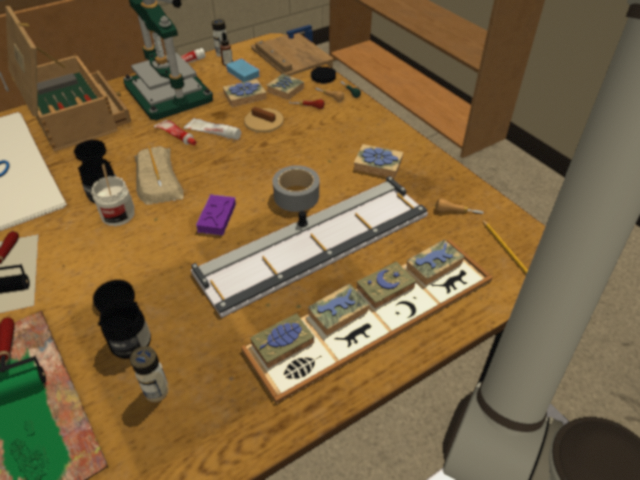

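The top view shows the tray order from left to right: leaf (240,333), fox (305,332), moon (372,331), cat (435,335). The bed's bays lie between (215,240) and (470,240), with the knob at (342,206). There are two cat-like blue carvings. The one at (435,335) has its tail raised and lies on the raised-tail proof, so it is the cat. The one at (305,332) has its tail low, so it is the fox. The purple block at (270,142) is the decoy. Next I'll take wrist views for confirmation and accurate measurement.

Run:
```python
from workcell import env
import cv2,numpy as np,pickle
fr={n:env.grab_frame(n) for n in('top','scene')}
T=['block_cat','block_moon','block_leaf','block_fox','lockbar_knob']
for i,(x,y) in enumerate([(.5,-.11),(.5,.11)]):
    env.goto([x,y,.42],[180,0,-90]); env.dwell(.2)
    f=env.grab_frame('wrist');fr['w%d'%i]=f
    cv2.imwrite(f'pics/w{i}.png',f['image'])
    print(f['position'],f['orientation'],f['fx'],f['cx'],f['cy'],env.read_state()['joint_positions'],env.read_state()['clock'])
    for t in T: print(t,[(np.round(d['xyz'],3).tolist(),round(d['score'],2)) for d in env.search_frame(f,t)])
pickle.dump(fr,open('fr.pkl','wb'))
# enlarged top crop for confirmation
cv2.imwrite('pics/crop.png',cv2.resize(fr['top']['image'][190:400,195:490],None,fx=2.7,fy=2.7,interpolation=cv2.INTER_CUBIC))
```

```text
[ 0.49942458 -0.18933172  0.58211047] [-1.67693750e+01 -3.80048130e-02  1.79898712e+02] 429.38284972506244 322.2448396764549 240.1773819602433 [ 5.73356092e+00  6.58564449e+00  7.19443439e+00  3.31484694e-03
 -9.06333351e+01 -5.78105452e+00] 3.7583
block_cat [([0.462, -0.198, 0.025], 0.73), ([0.821, 0.077, 0.022], 0.59), ([0.47, 0.021, 0.033], 0.3)]
block_moon [([0.468, -0.081, 0.03], 0.62), ([0.692, -0.121, 0.016], 0.56), ([0.471, 0.114, 0.029], 0.39)]
block_leaf [([0.466, 0.113, 0.029], 0.76), ([0.694, -0.123, 0.018], 0.52)]
block_fox [([0.471, 0.023, 0.033], 0.9), ([0.414, 0.033, 0.005], 0.41)]
lockbar_knob [([0.69, -0.121, 0.018], 0.8)]
[0.4994662  0.02988088 0.58248437] [-1.67718693e+01  2.87299066e-03  1.79833303e+02] 429.38284972506244 322.2448396764549 240.1773819602433 [ 3.04699591e+01  6.55301229e+00  7.19887213e+00  5.59759523e-03
 -9.06358314e+01 -3.05860431e+01] 5.1417
block_cat [([0.827, 0.102, 0.025], 0.63)]
block_moon [([0.471, -0.06, 0.028], 0.86)]
block_leaf [([0.469, 0.146, 0.031], 0.65)]
block_fox [([0.474, 0.025, 0.034], 0.84), ([0.409, -0.062, 0.006], 0.55), ([0.653, 0.038, 0.012], 0.33)]
lockbar_knob [([0.692, 0.033, 0.017], 0.7)]
```

View pics/crop.png

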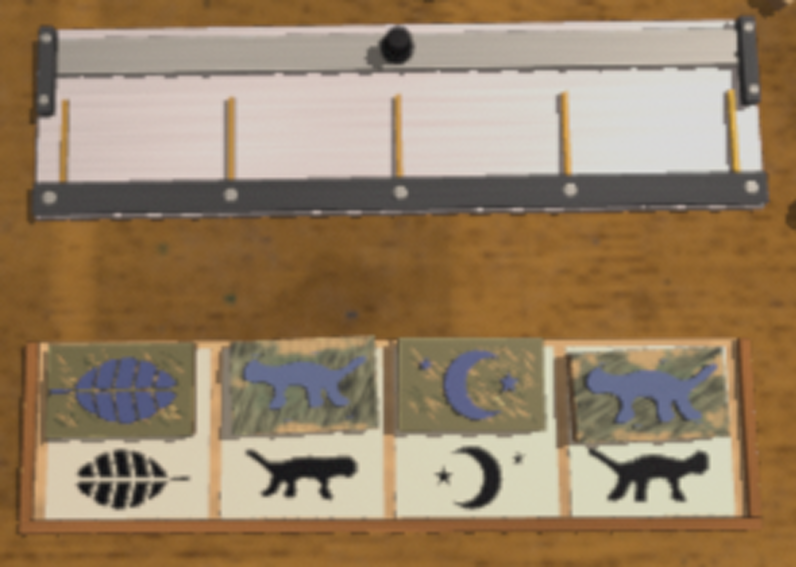

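View pics/w0.png

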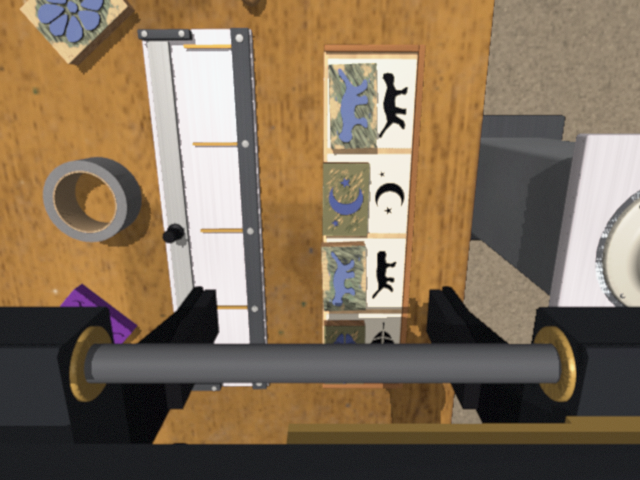

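View pics/w1.png

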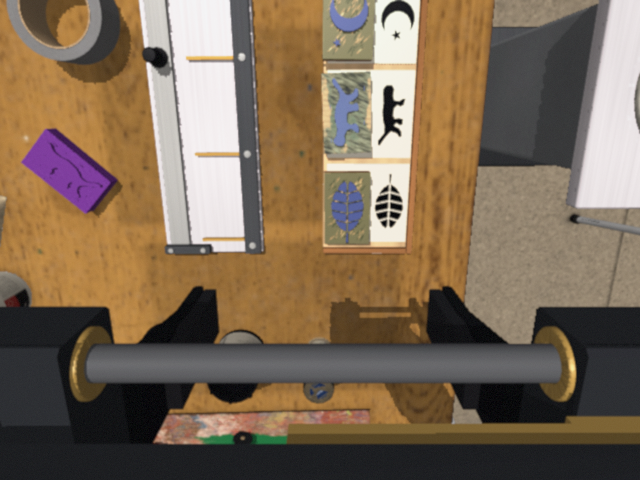

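The crop confirms the rightmost block (crop 650,395) is the cat, with its tail up and over the tail-up proof. The second block (300,385) is the fox. The wrist views show the spacer ends at the rail at w0 (232,46), (238,144), (244,231), (248,308), and at w1 (240,58), (246,154), (248,240). I'll fit the bed and blocks from these and check the overlays.

```bash
cat > h.py <<'E'
import numpy as np,cv2,pickle
from scipy.spatial.transform import Rotation as R
from scipy.optimize import least_squares
def proj(f,P):
    P=np.atleast_2d(P); c=(P-f['position'])@R.from_euler('xyz',f['orientation'],degrees=True).as_matrix()
    return np.c_[f['cx']+f['fx']*c[:,0]/-c[:,2], f['cy']-f['fy']*c[:,1]/-c[:,2]]
def place(q,P):  # q=x,y,z,yaw(rad)
    P=np.atleast_2d(P);c,s=np.cos(q[3]),np.sin(q[3])
    return np.c_[q[0]+c*P[:,0]-s*P[:,1],q[1]+s*P[:,0]+c*P[:,1],q[2]+P[:,2]]
E
cat > fit.py <<'E'
from h import *
from workcell import env
fr=pickle.load(open('fr.pkl','rb'))
def crop(p): p=np.array(p,float); return (p+.5)/2.7-.5+[195,190]
M=lambda ys:np.array([[-.036,y,.006] for y in ys])
obs=[('top',M([.232,.116,0,-.116,-.232]),crop([(64,182),(231,179),(399,178),(567,176),(737,172)])),
('w0',M([-.232,-.116,0,.116]),np.array([(232,46),(238,144),(244,231),(248,308)])),
('w1',M([0,.116,.232]),np.array([(240,58),(246,154),(248,240)]))]
r=least_squares(lambda q:np.concatenate([(proj(fr[n],place(q,m))-u).ravel() for n,m,u in obs]),[.65,0,.01,0])
bed=r.x;print('bed',bed.round(4),'floor z',bed[2].round(4),'rms',np.sqrt((r.fun**2).mean()).round(2))
for n,m,u in obs: print(n,(proj(fr[n],place(bed,m))-u).round(1).tolist())
# blocks: centre of min-area rectangle of each mask, triangulated with two+ views
near={'leaf':(.47,.15),'fox':(.47,.03),'moon':(.47,-.08),'cat':(.465,-.195)}
views={'leaf':['top','w1'],'fox':['top','w0','w1'],'moon':['top','w0'],'cat':['top','w0']}
near={k:(*v,.025) for k,v in near.items()}
size={k:(.060,.096) for k in near};size['cat']=(.058,.100)
near['knob']=(*place(bed,[[.055,0,.03]])[0],);near['knob']=near['knob'][:3];views['knob']=['top','w0','w1']
res={}
for b in near:
    o=[]
    for n in views[b]:
        g=proj(fr[n],near[b])[0];best=None
        for cls in ([f'block_{b}','block_fox','block_cat'] if b!='knob' else ['lockbar_knob']):
            for d in env.trace(fr[n],cls):
                m=d['mask'].astype(np.uint8);rc=cv2.minAreaRect(cv2.findNonZero(m))
                if np.hypot(*(np.array(rc[0])-g))<15 and best is None: best=(np.array(rc[0]),rc[1],rc[2],cls,round(d['score'],2))
        print(b,n,g.round(),best)
        if best and b!='knob': o.append((n,best[0]))
    if len(o)>1:
        s=least_squares(lambda p:np.concatenate([proj(fr[n],p)[0]-u for n,u in o]),near[b]);res[b]=s.x;print('  ->',s.x.round(4),s.fun.round(1))
pickle.dump((bed,res),open('est.pkl','wb'))
E
python3 fit.py
```

```text
bed [ 0.642  -0.0319  0.0084  0.0124] floor z 0.0084 rms 1.73
top [[-0.8, 3.1], [-0.2, 2.8], [-0.1, 1.9], [0.1, 1.3], [-0.4, 1.4]]
w0 [[-0.2, 0.5], [0.5, 0.0], [0.5, -0.5], [1.8, -0.4]]
w1 [[-4.8, -0.0], [-4.2, 0.1], [-0.4, -0.6]]
leaf top [242. 333.] (array([240.5, 333.5]), (33.0, 55.0), 90.0, 'block_leaf', 0.75)
leaf w1 [345. 205.] (array([346.5, 208. ]), (74.0, 47.0), 90.0, 'block_leaf', 0.56)
  -> [0.4701 0.1454 0.0621] [ 0.2  0.3 -0.2  0.1]
fox top [309. 333.] (array([307.93948364, 332.30578613]), (35.2275390625, 55.10771560668945), 87.95458984375, 'block_fox', 0.57)
fox w0 [343. 276.] (array([343.94177246, 275.69543457]), (69.54447174072266, 44.073848724365234), 88.15238952636719, 'block_fox', 0.77)
fox w1 [346. 111.] (array([346.86053467, 112.59426117]), (80.84130859375, 49.07585144042969), 87.95458984375, 'block_fox', 0.87)
  -> [0.4692 0.0321 0.0204] [-0.   0.9 -0.1  0.1 -0.5 -0.1]
moon top [371. 332.] (array([368.5, 332. ]), (34.0, 55.0), 90.0, 'block_moon', 0.7)
moon w0 [344. 198.] (array([346. , 198.5]), (75.0, 48.0), 90.0, 'block_moon', 0.71)
  -> [ 0.4685 -0.077   0.0169] [ 0.1  1.  -0.8  0.1]
cat top [435. 335.] (array([434.63589478, 335.62454224]), (33.62041473388672, 58.55337905883789), 87.51044464111328, 'block_cat', 0.63)
cat w0 [350. 106.] (array([353.20373535, 105.81599426]), (85.02027893066406, 48.32969665527344), 88.15238952636719, 'block_cat', 0.72)
  -> [ 0.4612 -0.1951  0.0187] [ 0.2  1.  -0.7  0.1]
knob top [341. 207.] (array([341.45672607, 207.99212646]), (17.997325897216797, 253.1520538330078), 89.01223754882812, 'lockbar_knob', 0.59)
knob w0 [172. 236.] None
knob w1 [154.  57.] None
```

The w1 clicks were on the screws, so I'll overlay the model on enlarged views to refine the fit.

```bash
cat > ov.py <<'E'
from h import *
import sys
fr=pickle.load(open('fr.pkl','rb'));bed,res=pickle.load(open('est.pkl','rb'))
byaw={'leaf':0,'fox':.035,'moon':0,'cat':.035}
def poly(im,f,P,x0,y0,s,c): cv2.polylines(im,[np.round(((proj(f,P)-[x0,y0])+.5)*s*16).astype(int)],True,c,1,cv2.LINE_AA,4)
def draw(n,x0,y0,x1,y1,s):
    f=fr[n];im=cv2.resize(f['image'][y0:y1,x0:x1],None,fx=s,fy=s,interpolation=cv2.INTER_CUBIC)
    for y in(.232,.116,0,-.116,-.232): poly(im,f,place(bed,[[-.036,y,.006],[.0,y,.006]]),x0,y0,s,(0,0,255))
    poly(im,f,place(bed,[[-.036,-.23,.008],[-.036,.23,.008]]),x0,y0,s,(0,200,0))
    for b,p in res.items():
        w,l=(.029,.05) if b=='cat' else (.03,.048)
        poly(im,f,place([p[0],p[1],.029,byaw[b]],[[-w,-l,0],[w,-l,0],[w,l,0],[-w,l,0]]),x0,y0,s,(0,0,255))
    return im
k=sys.argv[1]
cv2.imwrite(f'pics/{k}.png',np.hstack([draw('w0',170,20,440,320,2)[:600,:540]]))
cv2.imwrite(f'pics/{k}b.png',np.hstack([draw('w1',170,0,440,260,2.2)]))
E
python3 ov.py ov1
```

```text
(no output)
```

View pics/ov1.png

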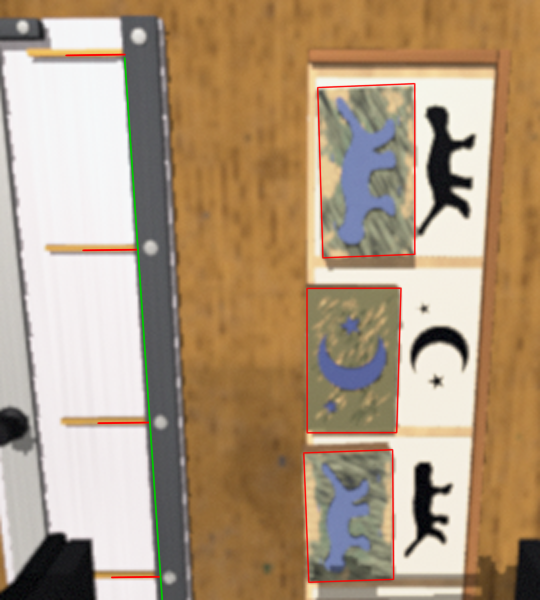

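View pics/ov1b.png

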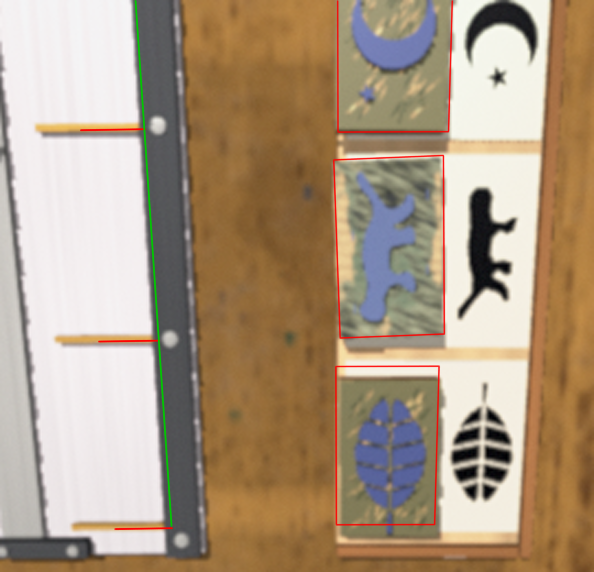

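The overlay matches the cat, moon and fox outlines and the bed. The leaf rectangle needs about +6 mm in y because its top-view mask was poor. I'll refit from the overlay points, then move the cat.

```bash
cat > refit.py <<'E'
from h import *
fr=pickle.load(open('fr.pkl','rb'));bed,res=pickle.load(open('est.pkl','rb'))
M=lambda ys:np.array([[-.036,y,.006] for y in ys])
w0=np.array([(123,54),(136,248),(148,421.5),(158,576)])/2+[170,20]-.5
w1=np.array([(143,128),(158,339.5),(170,526)])/2.2+[170,0]-.5
top=(np.array([(64,182),(231,179),(399,178),(567,176),(737,172)])+.5)/2.7-.5+[195,190]
obs=[('w0',M([-.232,-.116,0,.116]),w0,1),('w1',M([0,.116,.232]),w1,1),('top',M([.232,.116,0,-.116,-.232]),top,.4)]
r=least_squares(lambda q:np.concatenate([k*(proj(fr[n],place(q,m))-u).ravel() for n,m,u,k in obs]),bed)
bed=r.x;print('bed',bed.round(4),r.fun.round(1))
c={'leaf':[('w1',(346.5,208.6))],'fox':[('w0',(343.9,275.7)),('w1',(346.9,112.6))],'moon':[('w0',(346,199))],'cat':[('w0',(353.2,105.8))]}
for b,o in c.items():
    s=least_squares(lambda p:np.concatenate([proj(fr[n],[*p,.029])[0]-u for n,u in o]),[.47,0]);print(b,s.x.round(4),s.fun.round(1),'was',res[b][:2].round(4));
    res[b]=s.x if b=='leaf' else (s.x+res[b][:2])/2
pickle.dump((bed,res),open('est2.pkl','wb'))
E
python3 refit.py
cat > pp.py <<'E'
from h import *
from workcell import env
import sys
bed,res=pickle.load(open('est2.pkl','rb'))
byaw={'leaf':0,'fox':.035,'moon':0,'cat':.035}; bay={'cat':.174,'moon':.058,'fox':-.058,'leaf':-.174}
Z=.12
def run(b):
    x,y=res[b][:2];rot=[180,0,-90+np.degrees(byaw[b])]
    env.gripper_to(1.0)
    env.goto([x,y,Z],rot)
    hit=env.move_straight([x,y,.018],rate=.1,force_limit=10)
    z1=env.read_state()['position'][2]
    env.gripper_to(.55,grasp_force=25)
    st=env.read_state();print(b,'hit',hit,'z',round(z1,4),'open',round(st['opening'],3),'ff',st['finger_force'],end=' ')
    env.move_straight([x,y,Z],rate=.2)
    p=place(bed,[[.001,bay[b],0]])[0];rb=[180,0,-90+np.degrees(bed[3])]
    env.move_straight([p[0],p[1],Z],rotation=rb,rate=.25)
    env.move_straight([p[0],p[1],.035],rate=.15)
    print('held',round(env.read_state()['opening'],3),end=' ')
    hit=env.move_straight([p[0],p[1],.0212],rate=.04,force_limit=6)
    s=env.read_state();print('place hit',hit,s['position'].round(4),end=' ')
    env.gripper_to(.85);env.move_straight([p[0],p[1],Z],rate=.2)
    print('t',env.read_state()['clock'])
for b in sys.argv[1:]: run(b)
n='after_'+sys.argv[-1]
f=env.grab_frame('top');cv2.imwrite(f'pics/{n}.png',cv2.resize(f['image'][180:400,190:500],None,fx=2.5,fy=2.5,interpolation=cv2.INTER_CUBIC))
E
python3 pp.py cat
```

```text
bed [ 0.6434 -0.0323  0.0075  0.0118] [-0.1 -0.2  0.1  0.2  0.1 -0.2  0.4 -0.3 -0.3  0.1 -0.6 -0.  -0.2  0.4
 -0.2  0.9 -0.   0.8  0.   0.5  0.1  0.3 -0.2  0.3]
leaf [0.4679 0.1533] [0. 0.] was [0.4701 0.1454]
fox [0.4693 0.0308] [ 0.2  1.5 -0.2 -1.2] was [0.4692 0.0321]
moon [ 0.4682 -0.0788] [0. 0.] was [ 0.4685 -0.077 ]
cat [ 0.461  -0.1951] [ 0. -0.] was [ 0.4612 -0.1951]
cat hit False z 0.0186 open 0.662 ff 25.000160336494446 held 0.663 place hit True [0.6423 0.1418 0.0212] t 15.2083
```

View pics/after_cat.png

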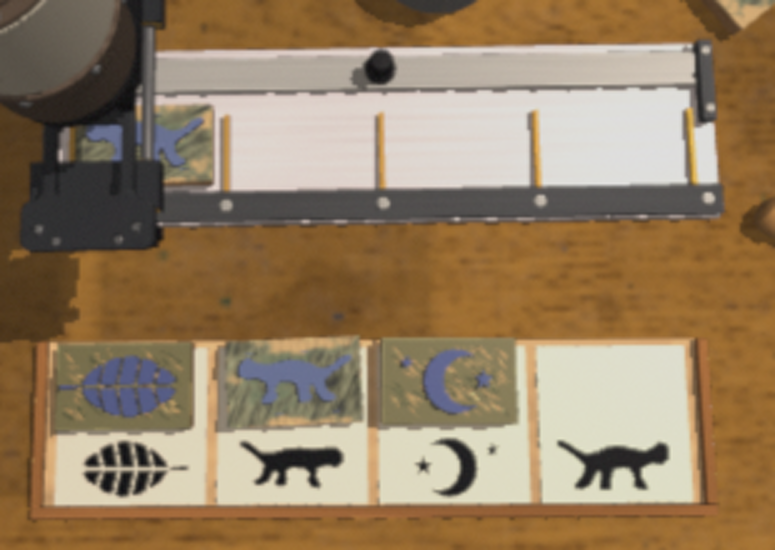

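The cat lies flat in the left-hand bay. Its right edge is at about x=213, clear of the spacer at 227. I'll continue with the other three.

```bash
python3 pp.py moon fox leaf
python3 - <<'E'
from workcell import env
import cv2,pickle
env.goto([.5,-.02,.42],[180,0,-90]);env.dwell(.2)
fr={n:env.grab_frame(n) for n in('top','wrist')}
pickle.dump(fr,open('fr2.pkl','wb'))
cv2.imwrite('pics/t2.png',cv2.resize(fr['top']['image'][180:400,190:500],None,fx=2.5,fy=2.5,interpolation=cv2.INTER_CUBIC))
cv2.imwrite('pics/w2.png',fr['wrist']['image']);print(env.read_state()['clock'])
E
```

```text
moon hit False z 0.0185 open 0.685 ff 24.996671676635742 held 0.685 place hit True [0.6437 0.0259 0.0212] t 22.6583
fox hit False z 0.0184 open 0.686 ff 25.000188052654266 held 0.688 place hit True [ 0.645  -0.0902  0.0212] t 29.75
leaf hit False z 0.0185 open 0.683 ff 24.995619356632233 held 0.684 place hit True [ 0.6464 -0.2061  0.0212] t 38.0083
39.7833
```

View pics/t2.png

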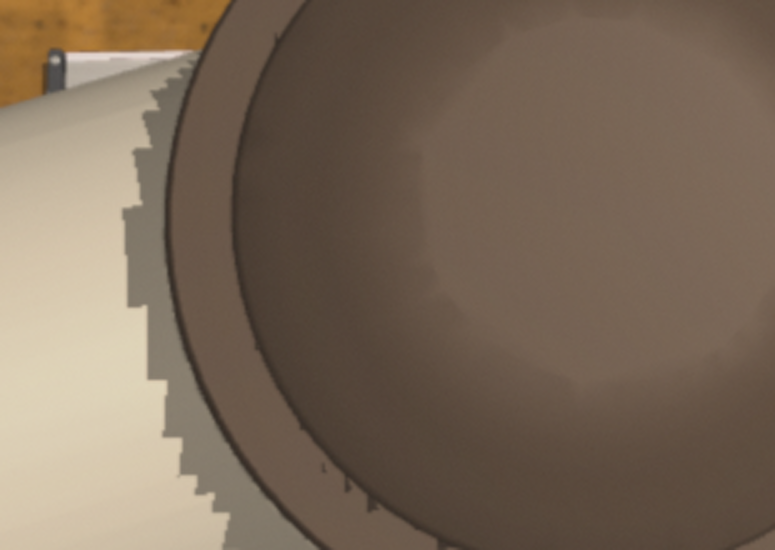

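The arm blocks the top view, so I'll use the wrist view.

View pics/w2.png

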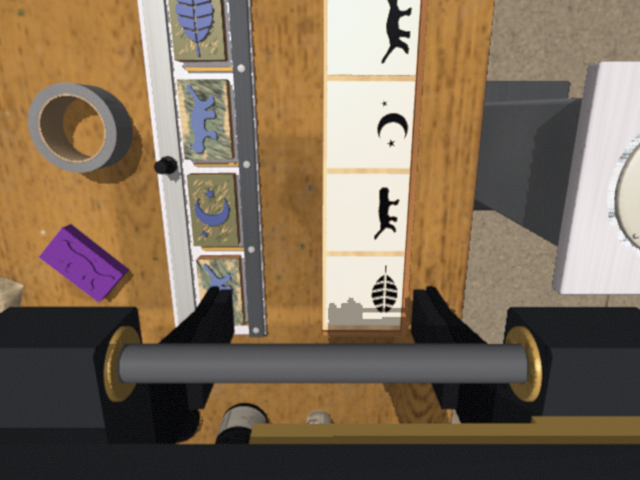

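Run:
```python
from h import *
fr=pickle.load(open('fr.pkl','rb'));bed,_=pickle.load(open('est2.pkl','rb'))
o=[('w0',(174,233.5)),('w1',(152.5,57)),('top',(341.8,206.5))]
s=least_squares(lambda p:np.concatenate([proj(fr[n],p)[0]-u for n,u in o]),[.69,-.03,.04])
p=s.x;c,sn=np.cos(bed[3]),np.sin(bed[3]);d=p[:2]-bed[:2]
print(p.round(4),s.fun.round(1),'bed frame',[round(c*d[0]+sn*d[1],4),round(-sn*d[0]+c*d[1],4)])
```

```text
[ 0.6999 -0.0322  0.0294] [-1.6  0.2  1.5 -0.2  0.  -0.1] bed frame [np.float64(0.0565), np.float64(-0.0007)]
```

The wrist view shows all four blocks in their bays: leaf (200,25), fox (205,120), moon (213,208) and cat (218,290), so the order is reversed. The knob is at bed-frame x=56 mm, y≈0, inside the stated open range. I'll push it home from behind with the fingers shut.

Run:
```python
from h import *
from workcell import env
bed,_=pickle.load(open('est2.pkl','rb'))
rot=[180,0,-90+np.degrees(bed[3])]
P=lambda x,z:[*place(bed,[[x,0,0]])[0][:2],z]
env.gripper_to(0.0)
env.goto(P(.091,.13),rot)
print('down',env.move_straight(P(.091,.035),rate=.1,force_limit=8),env.read_state()['position'].round(4))
print('push',env.move_straight(P(.054,.035),rate=.03,force_limit=22))
s=env.read_state();print('tool bed-x',((s['position'][:2]-bed[:2])@[np.cos(bed[3]),np.sin(bed[3])]).round(4),s['force'].round(1))
env.move_straight(P(.091,.035),rate=.1)
env.move_straight(P(.091,.13),rate=.2)
env.goto([.4,-.3,.35],[180,0,-90]);env.dwell(.2)
f=env.grab_frame('top');pickle.dump(f,open('fr3.pkl','wb'))
cv2.imwrite('pics/t3.png',cv2.resize(f['image'][180:400,190:500],None,fx=2.5,fy=2.5,interpolation=cv2.INTER_CUBIC))
print(env.read_state()['clock'])
```

```text
down False [ 0.7351 -0.0312  0.036 ]
push False
tool bed-x 0.0587 [12.  -1.7 -7.9]
48.1667
```

View pics/t3.png

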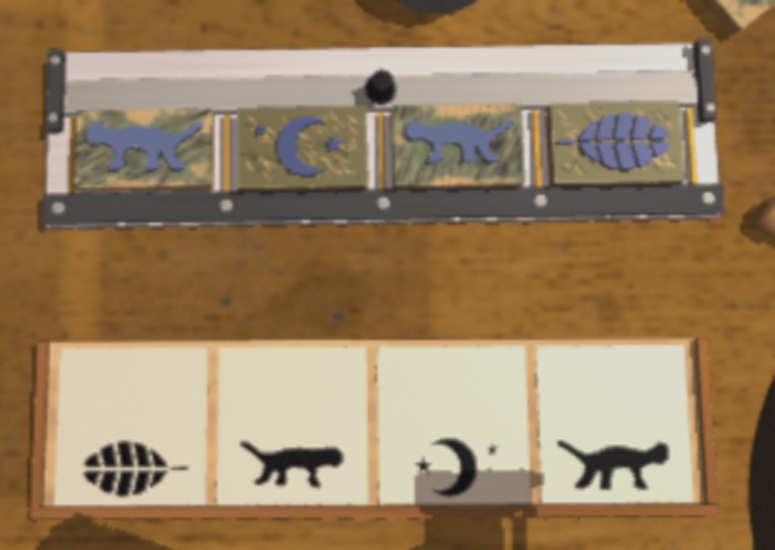

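The knob moved from (380,67) to (380,87), about 15 mm. The push ended at 12 N, so I'll press once more, harder, to confirm it is home.

Run:
```python
from h import *
from workcell import env
bed,_=pickle.load(open('est2.pkl','rb'))
rot=[180,0,-90+np.degrees(bed[3])]
P=lambda x,z:[*place(bed,[[x,0,0]])[0][:2],z]
tx=lambda s:((s['position'][:2]-bed[:2])@[np.cos(bed[3]),np.sin(bed[3])]).round(4)
env.goto(P(.085,.13),rot)
env.move_straight(P(.085,.035),rate=.12,force_limit=8)
for g in(.054,.046,.040):
    h=env.move_straight(P(g,.035),rate=.03,force_limit=32);env.dwell(.2)
    s=env.read_state();print(g,h,tx(s),s['force'].round(1))
    if h:break
env.move_straight(P(.085,.035),rate=.1)
env.move_straight(P(.085,.13),rate=.2)
env.goto([.4,-.3,.35],[180,0,-90]);env.dwell(.2)
f=env.grab_frame('top')
cv2.imwrite('pics/t4.png',cv2.resize(f['image'][180:290,190:500],None,fx=2.5,fy=2.5,interpolation=cv2.INTER_CUBIC))
print(env.read_state()['clock'])
```

```text
0.054 False 0.0587 [10.5 -1.3 -5.7]
0.046 False 0.0585 [ 25.8  -4.3 -17.7]
0.04 False 0.0584 [ 36.2  -6.1 -25.1]
56.6167
```

View pics/t4.png

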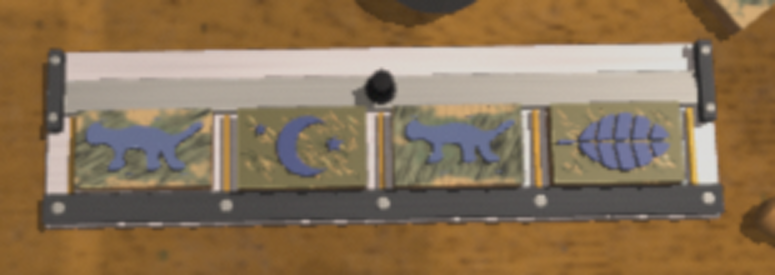

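The bar did not move at 36 N, so it is home on the blocks. All four lie flat against the rail in reverse order.

```bash
python3 -c "
from workcell import env
print(env.close_job())"
```

```text
the job is handed in; nothing more can be done
None
```

I handed the job in at about 57 s of robot time: from left to right the bed reads cat, moon, fox, leaf (the tray order reversed), with all four blocks flat and upright and the lock-up bar hard against them; no verdict was returned.

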